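# Slide the instrument case between the desk units onto the handover mat

## Robot

A 6-joint arm with a two-finger parallel gripper is mounted at the origin on the work surface. World frame = base frame: x ahead of the robot, y to its left, z up, the work surface at z = 0. Lengths are in m, angles in rad, forces in N, time in s.
With the tool pointing down it reaches from about 0.275 to 0.825 m from the base axis. Payload 4.9 kg.
Tool frame: the origin (TCP) lies midway between the tips of the shut fingers; the grasp point (between the pads) lies 19 mm behind it; z points along the fingers, y is the line along which they close (so a half turn about z gives the same grasp; the last joint's range is limited). The gripper opens to 85 mm and grips with 20 to 120 N. Pads are 22 mm wide; open, the fingers measure 114 mm over their backs; the gripper's body (76 mm by 85 mm) begins 54 mm behind the grasp point. The pads swing forward as they close: fully open they stand 13 mm farther back than shut.
Start: joints at [1.178, 0.326, -0.193, 1.052, 0, 1.437], TCP at [0.141, 0.532, 0.231] pointing down, gripper open.
Joint ranges: [-2.65, 2.65], [-0.97, 1.79], [-1.3, 1.35], [-1.93, 2.1], [-1.47, 1.37], [-3.14, 3.14]. Speed limits (rad/s): [2.57, 2.57, 3.14, 3.14, 3.14, 3.14].

## Interface

Orientations are given as a unit quaternion [x, y, z, w].
In Python, from workcell import get_obs, read_camera, camera_params, env gives the robot as it stands.
- The arm moves only by the tool drive_tool, never from a script. Its argument "steps" is a list of rows, each a list of 5 numbers: the opening, from 0 (shut) to 1 (fully open), then the shift along the tool's x, y, z each as a share of 250 mm, from -1 to 1, then the turn about the tool's z as a share of 120 degrees, from -1 to 1. In form: [[claw, tx, ty, tz, spin], ...]. A call has exactly 5 rows; each row shifts and turns the commanded pose from where the row before left it, along the tool's axes as they then stand; what a row does not reach is not made up. A row lasts 1/8 s, in which the tool goes at most 62.5 mm and 10.7 degrees, less where a joint would pass 70% of its speed; a pose out of reach is approached as far as the arm can. A call with a number of a shift or a turn outside -1 to 1 is refused whole. A call with a gripper value outside its range is refused whole. The fingers move at their own pace and stop on an object; "grip_force" is the grip in N (left out, the last holds). Time passes only in rows, so rows that do not move let the fingers close, or fill a call up. It gives the time, the measured TCP pose, the force, the opening and the grip force at its end, in the units of the state.
- get_obs(): the state, without advancing time (a new reading comes with each control period).
- read_camera(name): name is "scene" or "side" or "wrist"; returns (picture, depth): 384x512x3 uint8, red, green, blue; 384x512 float32, m along the optical axis (not along the pixel's ray), 0 where there is no reading.
- camera_params(name): a dict with "vfov" (degrees; the focal length in pixels is half the picture's height over the tangent of half this angle, whatever the lens; pixels are square), "cx", "cy" (the principal point, pixels), "dist" ([k1, k2, p1, p2, k3] as OpenCV has them; the pictures are not rectified), "position" and "orientation" of the camera in the world; the wrist camera has in their place "hand_eye" (4x4, takes a point from camera to tool coordinates, whose origin is the TCP and whose axes are the flange's). Camera axes: x right, y down, z forward; pixel columns grow to the right and rows downward; lengths in m; the calibration is good to about 2 mm. A picture is of the moment at which its call begins: read the wrist's pose just before it. camera_params takes no time and is no camera call.
- env.hand_in(): hands the job in; it is judged then, once.
The state is a dict: "time": time; "joints": joint angles; "qd": joint speeds; "joint_efforts": joint torques, N m; "position": TCP position; "ee_rot": TCP orientation; "ft_force": force on the tool from outside, world axes, zero at the start; "moment": the same for the moment, N m; "finger_gap": opening from 0.0 (shut) to 1.0 (fully open); "gripper_force": force on a finger pad.
Only numpy, scipy, OpenCV 4.12 (cv2) and the standard library are available. Lean on these libraries where they do the work, as an engineer would, in place of code of your own. Each camera call takes 0.05 s, during which the arm holds its last target. There are 200 camera calls.

## Task

Push the blue instrument case flat along the desk, lengthways through the narrow gap between the white socket block and the black keypad unit, and on until it lies wholly on the green handover mat beyond them. Only push it with the fingers: do not lift, tip or carry it. Leave the other things on the desk where they are, and finish with the hand clear.

Things in the scene. Friction and masses are not known exactly. Their poses are not given: they have to be found in the camera images.
- case: Blue plastic case, white seam and white cross on the lid: 64 mm wide (its x), 80 long (its y), 28 high, edges rounded 4 mm, about 0.2 kg, loose. Origin: centre of its underside, on the desk (z = 0). Starts on the +y side of the gap, up to 45 mm off the gap's middle line, turned up to 0.35 rad from it. Slides with ordinary friction and stops where left. Fits the gap only with its y along it.
- case_corner0 (a point): The case's underside corner at 32 mm, 40 mm in its x, y (ignoring the rounding).
- case_corner1 (a point): The case's underside corner at -32 mm, 40 mm in its x, y (ignoring the rounding).
- case_corner2 (a point): The case's underside corner at -32 mm, -40 mm in its x, y (ignoring the rounding).
- case_corner3 (a point): The case's underside corner at 32 mm, -40 mm in its x, y (ignoring the rounding).
- near_unit: White socket block fixed to the desk on the robot's side of the gap: 100 mm (its x) by 60 (its y) by 45 high, upright edges rounded 12 mm. Origin: centre of its underside. Its +x end is one wall of the gap; the gap runs along its y axis and the push goes towards its -y. Place and yaw (up to 0.2 rad) vary.
- far_unit: Black keypad unit fixed to the desk, same size, shape and yaw as the white block, beyond it. Origin: centre of its underside. Its -x end is the gap's other wall. It stands square to the white block, 170 to 175 mm from it centre to centre along x: the gap is 70 to 75 mm wide and 60 long, leaving the case 3 to 5.5 mm on either side.
- mat: Green handover mat, flat on the desk (no step, 1 mm), 120 mm (its x) by 135 mm (its y), turned like the units. Origin: its centre. It lies 115 to 150 mm from the gap's middle towards the units' -y, within 10 mm of the gap's middle line.
- ointment: Small ointment jar with an orange cap, 36 mm across, 45 mm high, beside the mat on its +x side, its centre about 125 mm from the mat's centre. Origin: centre of its underside. Loose; a bystander, to be left where it stands.
- carton: Yellow medicine carton lying flat, 45 by 90 by 30 mm high, on the robot's side of the mat, its centre about 150 mm from the mat's centre, long side about along the mat's y. Origin: centre of its underside. Loose; a bystander, to be left where it stands.
- tape: Roll of whitish tape lying flat, 60 mm across, 20 mm high, beyond the mat, about 155 mm from its centre along the mat's -y. Origin: centre of its underside. Loose; a bystander, to be left where it stands.
- sanitiser: Green sanitiser bottle with a white label and blue cap, 56 mm across, 130 mm high, far side of the desk behind the keypad unit. Origin: centre of its underside. Loose; a bystander, to be left where it stands.
- stapler: Red stapler, 35 by 130 by 38 mm high, long side about along y, towards the robot from the case, on the left. Origin: centre of its underside. Loose; a bystander, to be left where it stands.
Not all that is in view belongs to the job. What is shaped like the near_unit but purple is not meant.

How it is judged:
By the outcome, as a careful person would: the job done as asked, in the order asked, and still so for the second after the job is handed in, with the robot touching nothing.
It also fails if it takes over 59 s, if anything falls off the work surface, if the arm or the gripper's body presses on something with over 40 N, if the wrist force passes 120 N, or if a joint passes its speed limit or range.

## Working session

There is one attempt and no reset: what is moved stays moved. The work goes in short steps, Python scripts to look and compute and a tool call to move; the robot and the scene stay as the last step left them, time stands still between calls to the robot, and variables do not carry over. Pictures are saved under pics/ and viewed, at most 10 in all, crops included, and the job is handed in when it is done.

Besides the shell and the picture viewer there is one more tool, called after "Emit:" by a JSON object that holds its "api" and its "payload", one argument or row to a line. drive_tool: Moves the arm, as the interface text tells. Its arguments: {"type":"object","properties":{"steps":{"type":"array"},"grip_force":{"type":"number"}},"required":["steps"]}

```bash
mkdir -p pics; cat > h.py <<'E'
import numpy as np, cv2
from scipy.spatial.transform import Rotation as R
from workcell import get_obs, read_camera, camera_params, env
def look(name,fn=None):
    o=get_obs(); im,d=read_camera(name); p=camera_params(name)
    if fn: cv2.imwrite('pics/'+fn,im[:,:,::-1])
    f=im.shape[0]/2/np.tan(np.radians(p['vfov'])/2)
    K=np.array([[f,0,p['cx']],[0,f,p['cy']],[0,0,1]])
    if 'hand_eye' in p:
        T=np.eye(4);T[:3,:3]=R.from_quat(o['ee_rot']).as_matrix();T[:3,3]=o['position'];T=T@np.array(p['hand_eye'])
    else:
        T=np.eye(4);T[:3,:3]=R.from_quat(p['orientation']).as_matrix();T[:3,3]=p['position']
    return im,d,K,np.array(p['dist'],float),T
def plane(px,z,K,dist,T):
    u=cv2.undistortPoints(np.array(px,float).reshape(-1,1,2),K,dist).reshape(-1,2)
    r=np.c_[u,np.ones(len(u))]@T[:3,:3].T
    return T[:3,3]+r*((z-T[2,3])/r[:,2])[:,None]
def cloud(im,d,K,dist,T):
    h,w=d.shape; v,u=np.mgrid[:h,:w]
    n=cv2.undistortPoints(np.stack([u,v],-1).reshape(-1,1,2).astype(float),K,dist).reshape(-1,2)
    P=np.c_[n,np.ones(len(n))]*d.reshape(-1,1)
    return (P@T[:3,:3].T+T[:3,3]).reshape(h,w,3)
E
python3 - <<'E'
from h import *
o=get_obs();print(o['time'],o['position'],o['ee_rot'],o['finger_gap'])
ims=[]
for n in ['scene','side','wrist']:
    a=look(n); ims.append(a[0]); print(n,a[4][:3,3].round(3),a[4][:3,2].round(2)); np.savez('a_'+n,im=a[0],d=a[1],K=a[2],dist=a[3],T=a[4])
s=cv2.resize(np.hstack(ims[:2]),(800,300)); w=cv2.resize(ims[2],(400,300))
cv2.imwrite('pics/a.png',np.vstack([s,np.hstack([w,w*0])])[:,:,::-1])
E
```

```text
0.0 [0.14052228 0.53113096 0.23048504] [ 1.29056682e-01  9.91636818e-01 -8.58752568e-04 -2.39345831e-04] 0.9998515107064526
scene [1.414 0.29  1.001] [-0.63 -0.18 -0.75]
side [ 0.465 -0.8    0.688] [ 0.08  0.79 -0.61]
wrist [0.078 0.548 0.372] [ 0.25 -0.07 -0.97]
```

View pics/a.png

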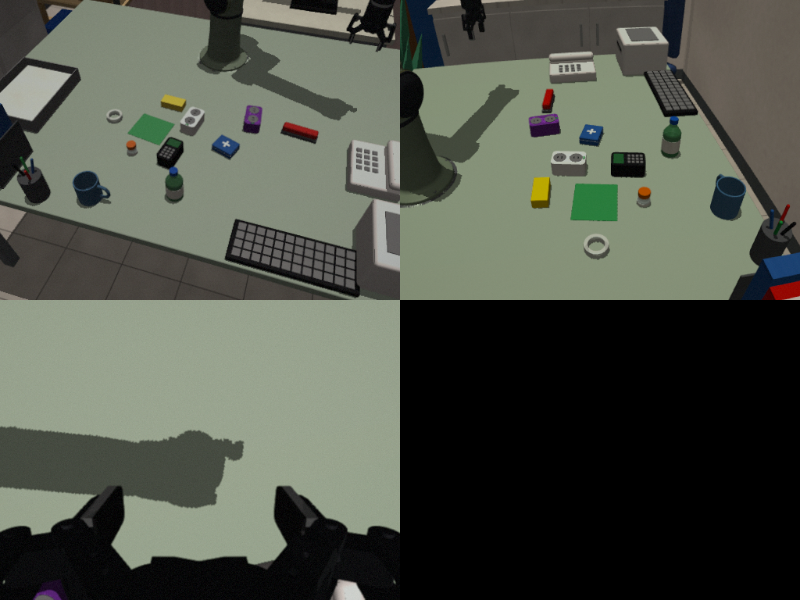

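The first picture (800x600 mosaic) shows the scene view top-left: case at (226,147), white block (192,121), black keypad (170,152) and mat (151,128). In the side view top-right they are at (591,133), (569,162), (628,163) and (595,202). Next I measure them.

```bash
cat > m.py <<'E'
from h import *
def rect(m,z,a):
    m=cv2.morphologyEx(m.astype(np.uint8),cv2.MORPH_OPEN,np.ones((2,2)))
    c=max(cv2.findContours(m,0,2)[0],key=cv2.contourArea)
    p=plane(c.reshape(-1,2),z,a['K'],a['dist'],a['T'])[:,:2]
    r=cv2.minAreaRect((p*1000).astype(np.float32)); return r
if __name__=='__main__':
  for n in ['scene','side']:
    a=np.load(f'a_{n}.npz'); hsv=cv2.cvtColor(a['im'],cv2.COLOR_RGB2HSV); H,S,V=[hsv[:,:,i].astype(int) for i in range(3)]
    P=cloud(a['im'],a['d'],a['K'],a['dist'],a['T']); z=P[:,:,2]; ok=a['d']>0
    ws=ok&(P[:,:,0]>.25)&(P[:,:,0]<.8)&(P[:,:,1]>-.3)&(P[:,:,1]<.5)
    print(n,'desk z',np.median(z[ws]).round(4))
    blue=ws&(H>100)&(H<125)&(S>110)&(z<.06)
    print(' case',rect(cv2.morphologyEx((blue|(ws&(z>.023)&(z<.033)&(cv2.dilate(blue.astype(np.uint8),np.ones((5,5)))>0)&0)).astype(np.uint8),3,np.ones((9,9)))*(z>.021),.028,a))
    pp=P[cv2.morphologyEx(blue.astype(np.uint8),3,np.ones((9,9)))>0];print('  z',np.percentile(pp[:,2],[5,50,95]).round(3))
    print(' mat',rect(ws&(H>50)&(H<85)&(S>130)&(z<.012),.001,a))
    top=(ws&(z>.040)&(z<.052)).astype(np.uint8)
    nn,l,st,ce=cv2.connectedComponentsWithStats(top)
    for i in range(1,nn):
        if st[i,4]>60:
            q=l==i; print(' top45',st[i,4],rect(q,.045,a),np.median(P[q],0).round(3),np.median(a['im'][q],0))
    for nm,m,zz in [('jar',(H<15)&(S>150)&(z>.03),.045),('carton',(H>22)&(H<33)&(S>150)&(z>.02),.03),('stap',((H<5)|(H>175))&(S>150)&(z>.02)&(P[:,:,1]>.2),.038)]:
        try: print(' ',nm,rect(ws&m,zz,a))
        except Exception as e: print(nm,e)
E
python3 m.py
```

```text
scene desk z 0.0012
 case ((546.454833984375, 147.89056396484375), (81.12228393554688, 67.53854370117188), 69.01282501220703)
  z [0.011 0.028 0.037]
 mat ((523.167724609375, -142.71624755859375), (128.84991455078125, 111.6294937133789), 80.54690551757812)
 top45 508 ((385.48370361328125, 212.51576232910156), (108.19373321533203, 59.64254379272461), 5.724356651306152) [0.386 0.209 0.048] [ 90.   60.5 102. ]
 top45 552 ((461.8929748535156, 0.37786865234375), (64.55565643310547, 108.57305145263672), 80.96329498291016) [ 0.463 -0.004  0.047] [144.  146.5 141. ]
 top45 81 ((408.412353515625, 398.1034851074219), (15.537691116333008, 13.900043487548828), 16.984703063964844) [0.4   0.411 0.041] [141.  30.  27.]
 top45 661 ((635.1044311523438, -26.70482635498047), (62.438072204589844, 104.63758850097656), 81.36892700195312) [ 0.634 -0.03   0.046] [32. 42. 34.]
 top45 127 ((653.3248291015625, -164.13938903808594), (41.004478454589844, 31.99681854248047), 22.749300003051758) [ 0.652 -0.167  0.046] [154.  79.  35.]
  jar ((410.84295654296875, 386.8421936035156), (120.0704116821289, 34.467643737
[... 866 characters left out ...]
3, 100.03491973876953), 83.04754638671875) [ 0.457 -0.01   0.045] [150.5 157.  142.5]
 top45 799 ((630.8565673828125, -39.89735412597656), (63.51191329956055, 99.83488464355469), 82.80022430419922) [ 0.629 -0.036  0.045] [28. 40. 33.]
 top45 161 ((649.49609375, -174.64358520507812), (33.98239517211914, 31.709505081176758), 58.1317138671875) [ 0.648 -0.171  0.044] [170.  76.   0.]
  jar ((648.0979614257812, -178.09417724609375), (43.189449310302734, 30.5064754486084), 78.55561828613281)
  carton ((378.2730712890625, -118.04083251953125), (96.19735717773438, 44.8867073059082), 86.2024917602539)
  stap ((398.0694580078125, 360.4596862792969), (142.1484375, 30.55613136291504), 83.09807586669922)
```

Emit:
{"api": "drive_tool", "payload": {
  "steps": [
    [0.5,0,0,0,-0.05],
    [0.5,-0.18,-0.16,0,0],
    [0.5,-0.18,-0.16,0,0],
    [0.5,-0.18,-0.16,0,0],
    [0.5,-0.18,-0.16,0,0]
  ]
}}

```text
time: 0.78
position: [0.2949, 0.3444, 0.2312]
ee_rot: [0.077, 0.997, 0.0, 0.0]
ft_force: [0.8, 1.0, 1.0]
finger_gap: 0.502
gripper_force: 0.0
```

Emit:
{"api": "drive_tool", "payload": {
  "steps": [
    [0.5,-0.18,-0.16,0,0],
    [0.5,-0.18,-0.16,0,0],
    [0.5,-0.18,-0.16,0,0],
    [0.5,-0.18,-0.16,0,0],
    [0.5,-0.18,-0.16,0,0]
  ]
}}

```text
time: 1.4
position: [0.4866, 0.1121, 0.2312]
ee_rot: [0.077, 0.997, 0.0, 0.0]
ft_force: [1.2, 0.0, -0.1]
finger_gap: 0.505
gripper_force: 0.0
```

Emit:
{"api": "drive_tool", "payload": {
  "steps": [
    [0.5,-0.18,-0.16,0,0],
    [0.5,0,0,0,0],
    [0.5,0,0,0,0],
    [0.5,0,0,0,0],
    [0.5,0,0,0,0]
  ]
}}

```text
time: 2.02
position: [0.5234, 0.0685, 0.2315]
ee_rot: [0.076, 0.997, 0.0, 0.0]
ft_force: [0.5, 0.1, 0.2]
finger_gap: 0.501
gripper_force: 0.0
```

```bash
cat > w.py <<'E'
from h import *; from m import rect
import sys
a=look('wrist',sys.argv[1]); im,d,K,dist,T=a; A=dict(K=K,dist=dist,T=T)
o=get_obs(); M=R.from_quat(o['ee_rot']).as_matrix()
print('t',round(o['time'],2),'tcp',o['position'].round(4) if hasattr(o['position'],'round') else o['position'],'tool x',M[:,0].round(3),'y',M[:,1].round(3),'F',np.round(o['ft_force'],1),o['finger_gap'])
H,S,V=cv2.split(cv2.cvtColor(im,cv2.COLOR_RGB2HSV).astype(np.int16)); P=cloud(*a); z=P[:,:,2]
blue=(H>100)&(H<128)&(S>110)&(d>0)&(z<.06)
blue=cv2.morphologyEx(blue.astype(np.uint8),3,np.ones((25,25)))>0
print('case',rect(blue&(z>.022),.028,A), 'pts',np.median(P[blue&(z>.025)&(z<.032)],0).round(4))
try: print('mat',rect((H>50)&(H<85)&(S>130)&(z<.012),.001,A))
except Exception as e: print('no mat')
top=((d>0)&(z>.040)&(z<.050)).astype(np.uint8)
nn,l,st,ce=cv2.connectedComponentsWithStats(top)
for i in range(1,nn):
    if st[i,4]>800: print('top',st[i],rect(l==i,.045,A),np.median(im[l==i],0))
E
python3 w.py b.png
```

```text
t 2.08 tcp [0.5235 0.0683 0.2315] tool x [-0.988  0.152 -0.   ] y [0.152 0.988 0.   ] F [-0.1 -0.6 -0.2] 0.5048061758824293
case ((538.5690307617188, 143.9236297607422), (78.42106628417969, 62.316932678222656), 70.229248046875) pts [0.5378 0.1423 0.0272]
mat ((522.1082153320312, -143.84400939941406), (131.71507263183594, 117.54582977294922), 81.13673400878906)
top [ 347    0   72   61 3593] ((404.8064270019531, 211.457763671875), (58.07547378540039, 62.3026123046875), 4.4719977378845215) [148.  95. 156.]
top [ 140   65   65  102 5969] ((459.6266784667969, -2.6363372802734375), (60.38275909423828, 99.12010955810547), 81.26240539550781) [145. 137. 133.]
```

View pics/b.png

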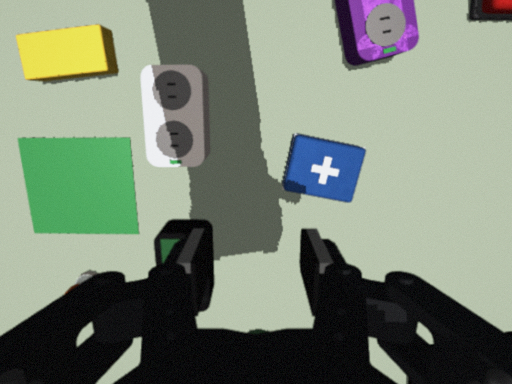

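The wrist view shows the white block at (174,115), the case at (325,170), the mat at (80,185) and the keypad partly behind the fingers at (185,250). I'll first square the case up on the gap line by pushing it sideways with two fingers.

Emit:
{"api": "drive_tool", "payload": {
  "steps": [
    [0.5,0.124,0.154,0,0],
    [0.5,0.124,0.154,0,0],
    [0.5,0,0,0.22,0],
    [0.5,0,0,0.22,0],
    [0.5,0,0,0.22,0]
  ]
}}

```text
time: 2.7
position: [0.4746, 0.1539, 0.0654]
ee_rot: [0.076, 0.997, 0.0, 0.001]
ft_force: [0.8, 0.2, -0.5]
finger_gap: 0.499
gripper_force: 0.0
```

Emit:
{"api": "drive_tool", "payload": {
  "steps": [
    [0.5,0,0,0.12,0],
    [0.5,0,0,0.08,0],
    [0.5,0,0,0.02,0],
    [0.5,0,0,0,0],
    [0.5,0,0,0,0]
  ]
}}

```text
time: 3.32
position: [0.4755, 0.1532, 0.0123]
ee_rot: [0.077, 0.997, 0.0, 0.001]
ft_force: [-0.8, -0.3, -0.5]
finger_gap: 0.499
gripper_force: 0.0
```

Emit:
{"api": "drive_tool", "payload": {
  "steps": [
    [0.5,-0.04,0,0,0],
    [0.5,-0.04,0,0,0],
    [0.5,-0.04,0,0,0],
    [0.5,-0.04,0,0,0],
    [0.5,-0.04,0,0,0]
  ]
}}

```text
time: 3.95
position: [0.5245, 0.1452, 0.0112]
ee_rot: [0.077, 0.997, 0.0, -0.0]
ft_force: [-1.1, 0.9, 0.5]
finger_gap: 0.501
gripper_force: 0.8
```

Emit:
{"api": "drive_tool", "payload": {
  "steps": [
    [0.5,0,0,0,0],
    [0.5,0.15,0,0,0],
    [0.5,0,0,-0.2,0],
    [0.5,-0.2,0,-0.2,0],
    [0.5,-0.2,0,-0.2,0]
  ]
}}

```text
time: 4.58
position: [0.5749, 0.1376, 0.1515]
ee_rot: [0.077, 0.997, 0.0, 0.0]
ft_force: [1.5, -0.2, 0.2]
finger_gap: 0.499
gripper_force: 0.0
```

Emit:
{"api": "drive_tool", "payload": {
  "steps": [
    [0.5,0,-0.12,-0.1,0],
    [0.5,0,-0.12,-0.1,0],
    [0.5,0,0,0,0],
    [0.5,0,0,0,0],
    [0.5,0,0,0,0]
  ]
}}

```text
time: 5.2
position: [0.5644, 0.079, 0.1986]
ee_rot: [0.076, 0.997, 0.0, -0.001]
ft_force: [-0.2, 0.1, -0.2]
finger_gap: 0.498
gripper_force: 0.0
```

```bash
python3 w.py c.png
```

```text
t 5.25 tcp [0.5644 0.079  0.1986] tool x [-0.988  0.152  0.002] y [ 0.152  0.988 -0.   ] F [0.6 0.3 0.9] 0.4981614843267275
case ((568.8995361328125, 144.02288818359375), (78.24266815185547, 62.203800201416016), 81.24425506591797) pts [0.5686 0.1424 0.0272]
mat ((522.226806640625, -142.53248596191406), (129.42889404296875, 116.77562713623047), 81.32345581054688)
top [ 105   12   75  120 8019] ((459.4068603515625, -2.3380699157714844), (61.44670867919922, 99.65319061279297), 81.23452758789062) [153. 146. 142.]
top [ 124  208   62   73 3208] ((619.88330078125, -27.625289916992188), (60.7462043762207, 78.6782455444336), 80.86251831054688) [46.5 73.  51. ]
```

View pics/c.png

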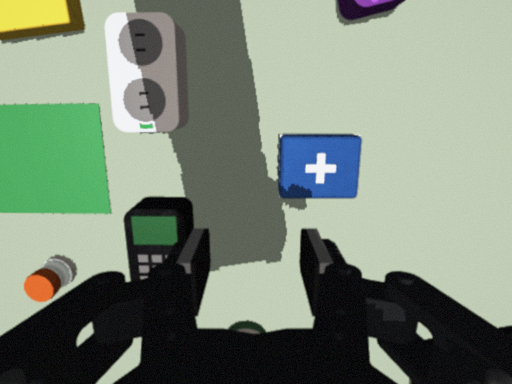

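The case now lies square, at (320,167) in the picture. Measured, it is 1 mm off the gap line and within 0.1° of it; the gap is about 73 mm wide. Next I go behind it and turn the hand a quarter turn.

Emit:
{"api": "drive_tool", "payload": {
  "steps": [
    [0.2,0.006,0.184,0,0],
    [0.2,0.006,0.184,0,0],
    [0.2,0.006,0.184,0,0],
    [0.2,0,0,0,-0.083],
    [0.2,0,0,0,-0.083]
  ]
}}

```text
time: 5.88
position: [0.5811, 0.2169, 0.1985]
ee_rot: [-0.101, 0.995, -0.0, -0.001]
ft_force: [0.6, 0.1, 0.3]
finger_gap: 0.197
gripper_force: 0.0
```

Emit:
{"api": "drive_tool", "payload": {
  "steps": [
    [0.2,0,0,0,-0.083],
    [0.2,0,0,0,-0.083],
    [0.2,0,0,0,-0.083],
    [0.2,0,0,0,-0.083],
    [0.2,0,0,0,-0.083]
  ]
}}

```text
time: 6.5
position: [0.5812, 0.216, 0.1987]
ee_rot: [-0.51, 0.86, 0.0, -0.001]
ft_force: [-0.2, -0.1, -0.6]
finger_gap: 0.199
gripper_force: 0.0
```

Emit:
{"api": "drive_tool", "payload": {
  "steps": [
    [0.2,0,0,0,-0.083],
    [0.2,0,0,0,-0.083],
    [0.2,0,0,0,0],
    [0.2,0,0,0,0],
    [0.2,0,0,0,0]
  ]
}}

```text
time: 7.12
position: [0.5817, 0.2154, 0.1995]
ee_rot: [-0.648, 0.762, 0.0, -0.0]
ft_force: [-0.2, 0.0, -0.7]
finger_gap: 0.2
gripper_force: 0.0
```

```bash
python3 w.py d.png; python3 - <<'E'
from h import *
o=get_obs();a=look('wrist');P=cloud(*a);M=R.from_quat(o['ee_rot']).as_matrix()
q=((P-o['position'])@M)[(a[1]>0)&(a[1]<.22)]
for lo in range(-90,10,10):
    s=q[(q[:,2]*1000>=lo)&(q[:,2]*1000<lo+10)]
    if len(s): print(lo,len(s),(1000*s[:,:2].min(0)).round(),(1000*s[:,:2].max(0)).round())
E
```

```text
t 7.17 tcp [0.5817 0.2153 0.1995] tool x [-0.161 -0.987  0.   ] y [-0.987  0.161  0.   ] F [-0.3  0.5  0.7] 0.19819065442086317
case ((568.684326171875, 145.45486450195312), (77.46373748779297, 62.07170486450195), 81.55769348144531) pts [0.5693 0.1427 0.0272]
no mat
top [ 407   93  105   84 6482] ((384.9267272949219, 210.4022216796875), (97.98291015625, 61.24409103393555), 5.51655912399292) [145.  87. 162.]
-90 12616 [  3. -60.] [18. 60.]
-80 11580 [-11. -59.] [18. 58.]
-70 5873 [-11. -53.] [18. 55.]
-60 7186 [-12. -47.] [14. 48.]
-50 2335 [-12. -42.] [14. 42.]
-40 1135 [-12. -26.] [12. 25.]
-30 790 [-11. -22.] [11. 22.]
-20 722 [-11. -22.] [11. 22.]
-10 359 [-12. -22.] [11. 22.]
```

View pics/d.png

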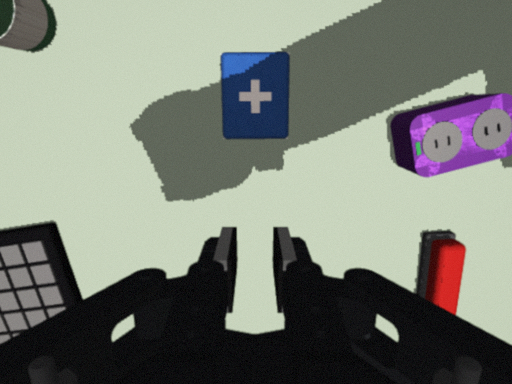

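The picture shows the case at (255,95) straight ahead of the fingers. The depth profile shows the fingers staying within ±26 mm up to 40 mm above the tips, so they fit through the gap.

Emit:
{"api": "drive_tool", "payload": {
  "steps": [
    [0.2,0,0,0.2,-0.004],
    [0.2,0,0,0.2,0],
    [0.2,0,0,0.2,0],
    [0.2,0,0,0.1,0],
    [0.2,0,0,0.05,0]
  ]
}}

```text
time: 7.85
position: [0.5808, 0.2149, 0.0105]
ee_rot: [-0.651, 0.759, 0.001, -0.001]
ft_force: [-0.1, -0.0, 1.2]
finger_gap: 0.203
gripper_force: 0.0
```

Emit:
{"api": "drive_tool", "payload": {
  "steps": [
    [0.2,0.03,0,0,0],
    [0.2,0.03,0,0,0],
    [0.2,0.03,0,0,0],
    [0.2,0.03,0,0,0],
    [0.2,0.03,0,0,0]
  ]
}}

```text
time: 8.48
position: [0.5766, 0.1779, 0.0129]
ee_rot: [-0.651, 0.759, -0.0, 0.001]
ft_force: [-0.5, 1.6, 0.6]
finger_gap: 0.199
gripper_force: 0.8
```

Emit:
{"api": "drive_tool", "payload": {
  "steps": [
    [0.2,0.04,0,0,0],
    [0.2,0.04,0,0,0],
    [0.2,0.04,0,0,0],
    [0.2,0.04,0,0,0],
    [0.2,0.04,0,0,0]
  ]
}}

```text
time: 9.1
position: [0.5684, 0.128, 0.0121]
ee_rot: [-0.651, 0.759, 0.0, -0.0]
ft_force: [0.7, 1.8, 0.5]
finger_gap: 0.201
gripper_force: 0.7
```

```bash
python3 w.py e.png
```

```text
t 9.15 tcp [0.568  0.1267 0.012 ] tool x [-0.153 -0.988  0.002] y [-0.988  0.153  0.001] F [-1.2 -0.2  0.7] 0.20319745282271462
case ((558.2757568359375, 78.63958740234375), (77.28466033935547, 61.21604537963867), 81.37744140625) pts [0.5581 0.074  0.0272]
no mat
```

View pics/e.png

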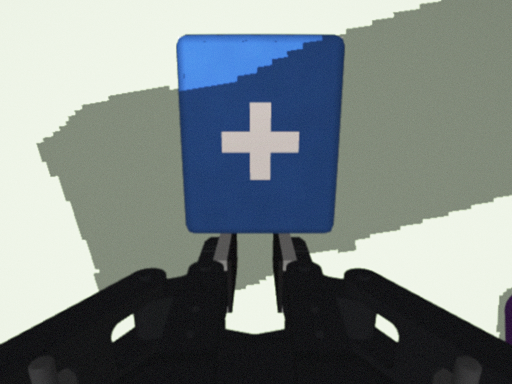

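The case is at (260,135) in the picture, against both fingers. It measures 1 mm off the middle line and aligned, with its front just short of the gap, so I push on.

Emit:
{"api": "drive_tool", "payload": {
  "steps": [
    [0.2,0.04,0,0,0],
    [0.2,0.04,0,0,0],
    [0.2,0.04,0,0,0],
    [0.2,0.04,0,0,0],
    [0.2,0.04,0,0,0]
  ]
}}

```text
time: 9.78
position: [0.5608, 0.0786, 0.0121]
ee_rot: [-0.651, 0.759, 0.0, -0.0]
ft_force: [-0.4, 0.8, -0.6]
finger_gap: 0.201
gripper_force: 0.4
```

Emit:
{"api": "drive_tool", "payload": {
  "steps": [
    [0.2,0.04,0,0,0],
    [0.2,0.04,0,0,0],
    [0.2,0.04,0,0,0],
    [0.2,0.04,0,0,0],
    [0.2,0.04,0,0,0]
  ]
}}

```text
time: 10.4
position: [0.5533, 0.0293, 0.0122]
ee_rot: [-0.651, 0.759, -0.0, 0.0]
ft_force: [0.3, 0.1, -0.7]
finger_gap: 0.201
gripper_force: 0.4
```

```bash
python3 w.py f.png
```

```text
t 10.45 tcp [0.5531 0.0281 0.0121] tool x [-0.153 -0.988  0.001] y [-0.988  0.153  0.   ] F [-0.4 -1.  -0.1] 0.20122047849469246
case ((543.4453735351562, -20.34589385986328), (76.91229248046875, 61.63441848754883), 81.38723754882812) pts [ 0.5438 -0.0248  0.0272]
no mat
top [    0    64   159   173 25871] ((609.4159545898438, -27.456939697265625), (60.02540588378906, 61.28218078613281), 80.34375) [43. 47. 45.]
top [  358    66   154   172 24717] ((479.8737487792969, -7.17950439453125), (59.60502243041992, 59.833404541015625), 80.7986068725586) [191. 182. 177.]
```

View pics/f.png

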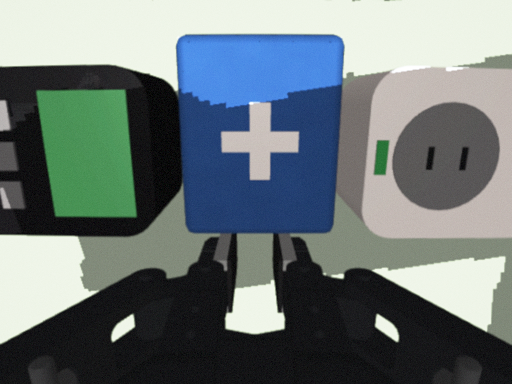

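The case at (260,135) sits inside the gap between the keypad (left) and the white block (right), clear of both walls with no contact force. I carry on.

Emit:
{"api": "drive_tool", "payload": {
  "steps": [
    [0.2,0.04,0,0,0],
    [0.2,0.04,0,0,0],
    [0.2,0.04,0,0,0],
    [0.2,0.04,0,0,0],
    [0.2,0.04,0,0,0]
  ]
}}

```text
time: 11.08
position: [0.5458, -0.0202, 0.0122]
ee_rot: [-0.651, 0.759, -0.0, 0.0]
ft_force: [0.6, 1.4, 0.3]
finger_gap: 0.199
gripper_force: 0.6
```

Emit:
{"api": "drive_tool", "payload": {
  "steps": [
    [0.2,0.04,0,0,0],
    [0.2,0.04,0,0,0],
    [0.2,0.04,0,0,0],
    [0.2,0.04,0,0,0],
    [0.2,0.04,0,0,0]
  ]
}}

```text
time: 11.7
position: [0.5382, -0.0696, 0.0122]
ee_rot: [-0.651, 0.759, 0.0, 0.0]
ft_force: [0.3, 1.9, 1.6]
finger_gap: 0.201
gripper_force: 0.8
```

Emit:
{"api": "drive_tool", "payload": {
  "steps": [
    [0.2,0.04,0,0,0],
    [0.2,0.04,0,0,0],
    [0.2,0.012,0,0,0],
    [0.2,0,0,0,0],
    [0.2,-0.04,0,0,0]
  ]
}}

```text
time: 12.32
position: [0.5363, -0.0819, 0.0121]
ee_rot: [-0.651, 0.759, -0.0, -0.0]
ft_force: [0.4, 0.8, 0.2]
finger_gap: 0.202
gripper_force: 0.0
```

Emit:
{"api": "drive_tool", "payload": {
  "steps": [
    [0.2,-0.04,0,0,0],
    [0.2,0,0,-0.2,0],
    [0.2,0,0,-0.2,0],
    [0.2,0,0,-0.2,0],
    [0.2,0,0,-0.2,0]
  ]
}}

```text
time: 12.95
position: [0.5376, -0.0708, 0.2138]
ee_rot: [-0.652, 0.758, -0.0, -0.0]
ft_force: [0.7, 0.3, 0.1]
finger_gap: 0.199
gripper_force: 0.0
```

Emit:
{"api": "drive_tool", "payload": {
  "steps": [
    [0.2,-0.1,0,0,0],
    [0.2,0,0,0,0],
    [0.2,0,0,0,0],
    [0.2,0,0,0,0],
    [0.2,0,0,0,0]
  ]
}}

```text
time: 13.58
position: [0.5413, -0.0475, 0.2117]
ee_rot: [-0.651, 0.759, 0.0, -0.0]
ft_force: [-0.7, 0.7, 0.0]
finger_gap: 0.202
gripper_force: 0.0
```

```bash
python3 w.py g.png; python3 - <<'E'
from h import *
a=look('side','g2.png')
E
```

```text
t 13.62 tcp [ 0.5414 -0.0475  0.2118] tool x [-0.152 -0.988  0.   ] y [-0.988  0.152  0.001] F [-0.6 -0.1 -0.4] 0.20082800635328185
case ((524.0614013671875, -140.69345092773438), (76.6710205078125, 61.91959762573242), 81.3068618774414) pts [ 0.5255 -0.1421  0.0272]
mat ((494.0375671386719, -85.1561508178711), (23.640117645263672, 44.93431854248047), 83.80071258544922)
top [ 100   44   38   39 1106] ((647.2460327148438, -165.2531280517578), (32.156585693359375, 33.086700439453125), 76.65133666992188) [243. 135.  61.]
top [ 118  172  102   59 5636] ((629.1220092773438, -29.934837341308594), (60.88349151611328, 100.27613830566406), 81.19832611083984) [44. 47. 44.]
top [ 292  173  102   58 5586] ((457.653076171875, -3.0356903076171875), (60.03091049194336, 100.60899353027344), 81.34444427490234) [163. 155. 150.]
```

View pics/g.png

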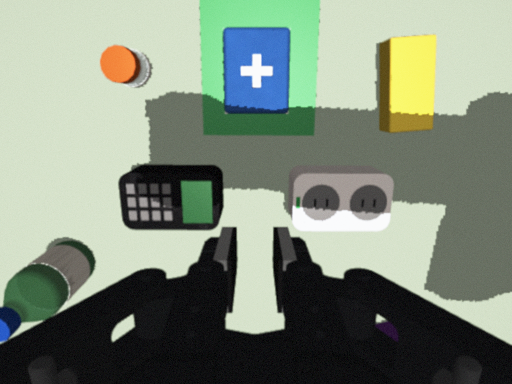

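View pics/g2.png

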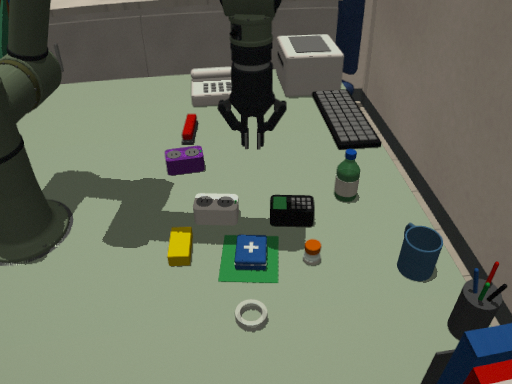

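The wrist view shows the case at (257,70) inside the mat. The side view agrees, with the case at (251,253) well within the mat outline (220–280, 236–280). The other objects are undisturbed and the hand is clear.

```bash
python3 -c "
from workcell import env
print(env.hand_in())"
```

```text
the job is handed in; nothing more can be done
None
```

The case was pushed flat through the gap and lies wholly on the green mat, about 2–3 mm from its centre; the other things are where they stood, the hand is clear, and I handed the job in at about 13.7 s.

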